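# Release the dowels with the two-cap gate

### The arm

A 6-joint arm with a two-finger parallel gripper is mounted at the origin on the work surface. World frame = base frame: x ahead of the robot, y to its left, z up, the work surface at z = 0. Lengths are in mm, angles in degrees, forces in N, time in s.
With the tool pointing down it reaches from about 300 to 850 mm from the base axis. Payload 4.2 kg.
Tool frame: the origin (TCP) lies midway between the tips of the shut fingers; the grasp point (between the pads) lies env.grip_depth behind it (env.grip_depth is the distance from the TCP to the grasp point, in mm); z points along the fingers, y is the direction in which the jaws open and shut (so a half turn about z gives the same grasp; the last joint's range is limited). The gripper opens to 91 mm and grips with 3 to 60 N. Pads are 32 mm wide; open, the fingers measure 118 mm over their backs; the gripper's body (76 mm by 178 mm) begins 60 mm behind the grasp point.
Start: joints at [-65.374, 18.312, 89.639, -0, 72.044, -1.146], TCP at [250.007, -517.822, 213.976] pointing down, gripper open.
Joint ranges: [-177.97, 177.97], [-48.28, 115.42], [12.27, 149.76], [-77.06, 257.06], [2.81, 150.46], [-146.56, 146.56]. Speed limits (degrees/s): [147.25, 147.25, 180, 180, 180, 180].

### API

Orientations are given as [roll, pitch, yaw] about the fixed x, y, z axes, in that order (R = Rz(yaw) Ry(pitch) Rx(roll)).
In Python, from workcell import env, cams, spotter gives the robot as it stands.
- The arm moves only by the tool apply_moves, never from a script. Its argument "plan" is a list of rows, each an object with "jaw": the closure, from 0 (fully open) to 1 (shut); "delta_pos": the shift along the tool's x, y, z in mm, a list of three; "spin": the turn about the tool's z in rad. In form: [{"jaw": jaw, "delta_pos": [dx, dy, dz], "spin": spin}, ...]. A call has exactly 8 rows; each row is the pose to reach, as a shift and turn from the pose measured when the call began, along the tool's axes at that moment; what a row does not reach only later rows make up. A row lasts 1/8 s, in which the tool goes at most 62.5 mm and 10.7 degrees, less where a joint would pass 70% of its speed; a pose out of reach is approached as far as the arm can. A call with a gripper value outside its range is refused whole. The fingers move at their own pace and stop on an object; "squeeze" is the grip in N (left out, the last holds). Time passes only in rows, so rows that repeat a pose let the fingers close, or fill a call up. It gives the time, the measured TCP pose, the force and the opening at its end, in the units of the state.
- env.state(): the state, without advancing time (a new reading comes with each control period).
- cams.grab_frame(name): name is "side" or "top" or "wrist"; returns the picture (480x640x3 uint8, red, green, blue); there is no depth.
- cams.calibration(name): a dict with "camera_matrix" (3x3 intrinsics, pixels), "rvec" (rotation vector, rad) and "tvec" (3), from world to camera coordinates, as OpenCV has them. Camera axes: x right, y down, z forward; pixel columns grow to the right and rows downward; lengths in mm; the calibration is good to about 2 mm. The wrist camera is an equidistant fisheye: a pixel r from the principal point sees the ray r / f radians off the axis. A picture is of the moment at which its call begins: read the wrist's pose just before it. calibration takes no time and is no camera call; for the wrist camera it gives the pose at the moment of the call.
- env.job_done(): hands the job in, once; it reports no verdict.
Trained networks look in the newest picture that a camera, given by its name, has taken for a name from the list of things; names that differ only in an ending like _2 or _b are one class to them, and where a whole thing is asked for, a point or a joint stands for the part that bears it (a point fixed in the world has none). Each returns a list of dicts, best first, with "confidence" (0 to 1); they miss things now and then, are a little off and sometimes report something else, mostly with a low value. They report only what shows in the picture. A call takes as long as a camera call. They do not tell look-alikes from the thing itself.
- spotter.masks_of(camera, target): "region" (480x640 bool, what is visible of it) and "extent" ([left, top, right, bottom] in pixels, round what is visible of it).
The state is a dict: "time_s": time; "qpos": joint angles; "qvel": joint speeds; "effort": joint torques, N m; "ee_pos": TCP position; "ee_rot": TCP orientation; "force": force on the tool from outside, world axes, zero at the start; "torque": the same for the moment, N m; "gripper_width": finger opening in mm.
Only numpy, scipy, OpenCV 4.12 (cv2) and the standard library are available. Lean on these libraries where they do the work, as an engineer would, in place of code of your own. Each camera call takes 0.05 s, during which the arm holds its last target.

### The job

On the wooden dowel feeder, press the two black caps all the way down together, one fingertip on each, and keep both down until the two dowels have rolled down into the catch trough and lie still. Then let the caps spring back up and move clear. Do not touch or lift the dowels, and leave the glue bottle, sanding block and wax tin where they stand.

Things in the scene. Friction and masses are not known exactly. Their poses are not given: they have to be found in the camera images.
- feeder: Plywood dowel feeder, fixed to the bench, 326 mm long (x -37 to 289), 180 mm wide. Origin on the bench midway under the caps; x points downhill along the ramp, y to cap_left, z up. Head block under the caps: x -37 to 45 mm, top at z = 100 mm. White ramp from x = 45 mm (z = 85) down 12 degrees to x = 212 mm (z = 50), between side walls with tops at z = 108 mm.
- gate (a point): Middle of the gate, on the ramp's surface, at feeder x = 130 mm. Steel teeth stand 13 mm up through the ramp here and hold back the dowels. One pair of teeth goes down with each cap; either pair alone still holds the dowels.
- trough (a point): Centre of the catch trough's floor, 20 mm above the bench, at feeder x = 245 mm. The trough is the open box at the foot of the ramp, 65 mm along feeder x, 156 mm along y, walls up to 75 mm above the bench.
- cap_left: Round black press cap, 28 mm diameter, 12 mm thick on a 14 mm stem, at feeder x = 0, y = +32 mm. Origin at the centre of its top face, 130 mm above the bench when up. It moves straight down 16 mm.
- cap_right: The same cap at feeder x = 0, y = -32 mm: centres are 64 mm apart, 36 mm free between the caps.
- plunger_left (a joint): How far cap_left is pressed, in m: 0 up, 0.016 on its stop. Below about 0.013 its teeth still stand above the ramp. Spring return: about 1.4 N to start moving, 3.8 N fully down (both caps together 7.6 N).
- plunger_right (a joint): The same for cap_right.
- dowel1: The first dowel, light wood, 20 mm diameter, 150 mm long, lying across the ramp (along feeder y) against the gate teeth. Origin at its centre, x along its length. In the trough the centre is about 30 mm above the bench.
- dowel2: The second dowel, of the same size, lying behind the first, uphill. Once both caps are down the dowels roll into the trough by themselves in about 0.5 s.
- glue: White glue bottle, 56 mm diameter, 140 mm tall, standing beside the feeder. Origin at the centre of its underside. Leave alone.
- sander_block: Cork sanding block, 100 x 61 x 30 mm, on the bench beside the feeder. Origin at the centre of its underside, long side along x. Leave alone.
- wax: Steel wax tin, 68 mm diameter, 45 mm tall, on the bench beside the feeder. Origin at the centre of its underside. Leave alone.
Not all that is in view belongs to the job. Leave any blue or grey look-alike of the dowel1 alone.

How it is judged (in metres and radians):
On the way, in this order (a step that is already met when the one before it is completed fails the run):
1. both caps are pressed fully down at the same time by the fingers (value of joint each of plunger_left, plunger_right above 0.012 m and contact force between the fingers and cap_left above 0.5 N and contact force between the fingers and cap_right above 0.5 N), for 0.1 s.
2. both dowels lie still in the trough while both caps are still held down (all of step 1 and x of dowel1 in the frame of feeder between 0.215 and 0.275 m and z of dowel1 in the frame of feeder between 0.015 and 0.045 m and y of dowel1 in the frame of feeder between -0.03 and 0.03 m and x of dowel2 in the frame of feeder between 0.215 and 0.275 m and z of dowel2 in the frame of feeder between 0.015 and 0.045 m and y of dowel2 in the frame of feeder between -0.03 and 0.03 m and linear speed of each of dowel1, dowel2 below 0.02 m/s), for 0.3 s.
At the end, for the whole second after the job is handed in: Both dowels lie still in the catch trough (under 20 mm/s, centres between feeder x 215 and 275 mm, 15 to 45 mm above the bench), and both caps are back up (within 3 mm) (x of dowel1 in the frame of feeder between 0.215 and 0.275 m and z of dowel1 in the frame of feeder between 0.015 and 0.045 m and y of dowel1 in the frame of feeder between -0.03 and 0.03 m and x of dowel2 in the frame of feeder between 0.215 and 0.275 m and z of dowel2 in the frame of feeder between 0.015 and 0.045 m and y of dowel2 in the frame of feeder between -0.03 and 0.03 m and linear speed of each of dowel1, dowel2 below 0.02 m/s and value of joint each of plunger_left, plunger_right below 0.003 m); the robot touches nothing.
It fails at once if the robot touches a dowel (contact force between any of the fingers, the arm and dowel1 above 0.5 N or contact force between any of the fingers, the arm and dowel2 above 0.5 N).
It fails at once if a dowel is lifted (z of any of dowel1, dowel2 in the frame of feeder above 0.125 m).
It fails at once if a bystander is moved by more than 20 mm or tipped (distance of any of glue, sander_block, wax from where it was at the start of the episode above 0.02 m or angle between any of glue, sander_block, wax's own z axis and vertical above 0.35 rad).
It also fails if it takes over 35 s, if anything falls off the work surface, if the arm or the gripper's body presses on something with over 40 N, if the wrist force passes 120 N, or if a joint passes its speed limit or range.

## Working session

There is one attempt and no reset: what is moved stays moved. The work goes in short steps, Python scripts to look and compute and a tool call to move; the robot and the scene stay as the last step left them, time stands still between calls to the robot, and variables do not carry over. Pictures are saved under pics/ and viewed, and the job is handed in when it is done.

Besides the shell and the picture viewer there is one more tool, called after "Emit:" as name(argument=value, ...) on one line, values as JSON. apply_moves: Moves the arm, as the interface text tells. Its arguments: {"type":"object","properties":{"plan":{"type":"array"},"squeeze":{"type":"number"}},"required":["plan"]}

```bash
ls; mkdir -p pics; python3 - <<'E'
from workcell import env,cams,spotter
import cv2
print(env.state(), env.grip_depth)
for n in ("side","top"):
    f=cams.grab_frame(n); cv2.imwrite(f"pics/{n}0.png",f[:,:,::-1])
    c=cams.calibration(n); print(n,c)
E
```

```text
pics
{'time_s': 0.0, 'qpos': array([-6.53736012e+01,  1.83518193e+01,  8.97056824e+01,  2.04060509e-04,
        7.20429350e+01, -1.14726850e+00]), 'qvel': array([-0.02199479,  0.01289053,  0.00557885, -0.01143264, -0.06002716,
       -0.03489682]), 'effort': array([-3.82855487e-04, -4.12463415e+01, -2.31976730e+01,  7.27514620e-02,
        4.59356164e-02, -1.41663945e-04]), 'ee_pos': array([ 249.8032488 , -517.35356024,  213.12338963]), 'ee_rot': array([-1.79899587e+02, -2.20494189e-03,  2.57736023e+01]), 'force': array([-0.01591566, -0.15165243, -1.20013012]), 'torque': array([ 0.00435933,  0.00094178, -0.04931691]), 'gripper_width': 90.86176857513536} 18.8
side {'camera_matrix': array([[455.3449623 ,   0.        , 325.55973374],
       [  0.        , 455.3449623 , 240.53765317],
       [  0.        ,   0.        ,   1.        ]]), 'rvec': array([ 0.62865083, -2.52011747,  1.35843124]), 'tvec': array([484.00795846, 197.24190671, 750.8995037 ])}
top {'camera_matrix': array([[561.5443832 ,   0.        , 318.48128027],
       [  0.        , 561.5443832 , 249.44256309],
       [  0.        ,   0.        ,   1.        ]]), 'rvec': array([ 2.16581075, -2.21959242,  0.06034784]), 'tvec': array([  99.78599408,  514.19053483, 1088.06533517])}
```

View pics/side0.png

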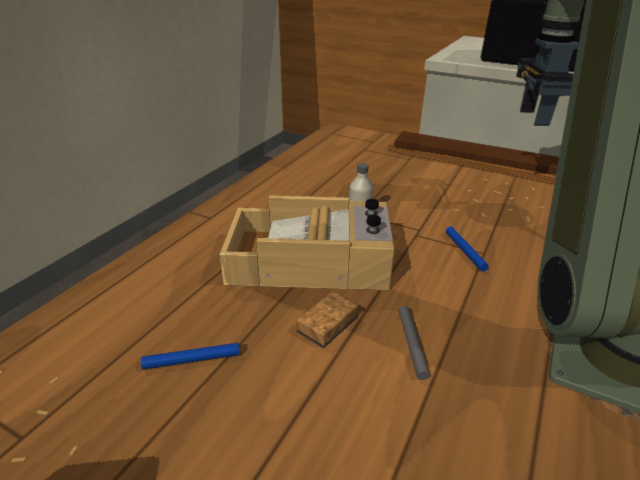

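View pics/top0.png

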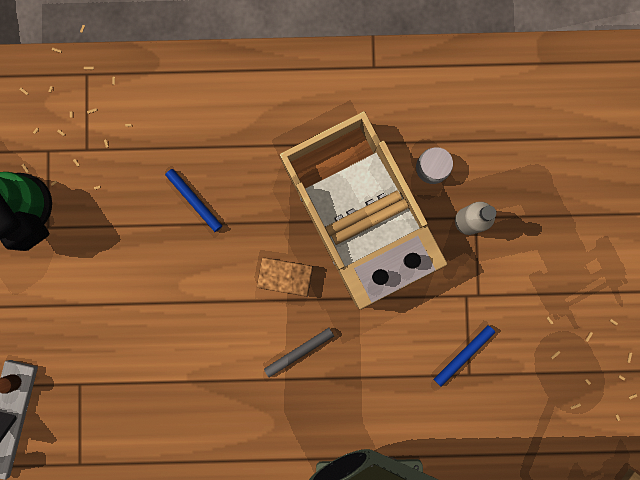

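The top view shows the caps at about (380,277) and (412,260), with the wooden dowels near (368,217). The blue and grey rods on the bench are look-alikes. Next I'll measure the caps in both cameras.

```bash
cat > h.py <<'E'
import numpy as np,cv2
from workcell import env,cams,spotter
def ray(n,uv):
    c=cams.calibration(n);R,_=cv2.Rodrigues(c["rvec"]);t=c["tvec"]
    K=c["camera_matrix"];d=R.T@np.linalg.inv(K)@np.array([uv[0],uv[1],1.])
    return -R.T@t,d/np.linalg.norm(d)
def onz(n,uv,z):
    o,d=ray(n,uv);return o+d*(z-o[2])/d[2]
def proj(n,P):
    c=cams.calibration(n);return cv2.projectPoints(np.array(P,float).reshape(-1,1,3),c["rvec"],c["tvec"],c["camera_matrix"],None)[0].reshape(-1,2)
E
python3 - <<'E'
from h import *
for n in ("top","side"):
    cams.grab_frame(n)
    for t in ("cap_left","feeder","dowel1","glue","wax","sander_block"):
        for m in spotter.masks_of(n,t)[:5]:
            v,u=np.nonzero(m["region"]); z={"cap_left":127,"feeder":50,"dowel1":80,"glue":70,"wax":45,"sander_block":30}[t]
            print(n,t,round(m["confidence"],2),m["extent"],len(u),(u.mean().round(1),v.mean().round(1)),onz(n,(u.mean(),v.mean()),z).round(1))
f=cams.grab_frame("top");cv2.imwrite("pics/topc.png",cv2.resize(f[100:320,270:510,::-1],None,fx=2.7,fy=2.7,interpolation=2))
f=cams.grab_frame("side");cv2.imwrite("pics/sidec.png",cv2.resize(f[150:300,210:410,::-1],None,fx=4,fy=4,interpolation=2))
E
```

```text
top cap_left 0.58 [336.5, 201.7, 388.8, 283.7] 229 (np.float64(376.6), np.float64(265.7)) [479.  -14.3 127. ]
top feeder 0.72 [279.5, 110.9, 448.3, 308.3] 16158 (np.float64(362.4), np.float64(209.3)) [589.1   1.5  50. ]
top dowel1 0.87 [331.4, 200.4, 411.7, 244.8] 805 (np.float64(369.4), np.float64(221.4)) [562.5  -8.4  80. ]
top dowel1 0.87 [263.2, 329.4, 332.5, 376.4] 745 (np.float64(298.8), np.float64(352.0)) [326.  127.6  80. ]
top dowel1 0.82 [165.3, 171.7, 220.6, 234.1] 767 (np.float64(194.0), np.float64(201.0)) [608.5 315.9  80. ]
top dowel1 0.69 [433.1, 324.6, 498.3, 386.1] 828 (np.float64(463.4), np.float64(355.8)) [ 311.9 -172.7   80. ]
top dowel1 0.55 [325.6, 191.0, 401.0, 232.3] 901 (np.float64(362.4), np.float64(213.0)) [578.5   4.1  80. ]
top glue 0.96 [455.6, 200.5, 495.6, 234.9] 1012 (np.float64(475.0), np.float64(217.8)) [ 565.4 -206.7   70. ]
top glue 0.44 [336.7, 201.1, 389.5, 285.9] 210 (np.float64(377.7), np.float64(269.5)) [473.2 -22.   70. ]
top wax 0.65 [413.6, 143.8, 455.8, 185.3] 1087 (np.float64(434.1), np.float64(164.9)) [ 672.3 -139.3   45. ]
top sander_b
[... 498 characters left out ...]
22.6), np.float64(224.6)) [588.9 -67.3  50. ]
side dowel1 0.89 [140.6, 343.6, 240.6, 369.7] 1224 (np.float64(189.5), np.float64(355.4)) [566.5 376.9  80. ]
side dowel1 0.62 [316.1, 205.8, 327.8, 239.6] 315 (np.float64(323.1), np.float64(222.2)) [570.1 -33.   80. ]
side dowel1 0.57 [442.0, 226.1, 488.9, 274.5] 494 (np.float64(466.7), np.float64(248.7)) [283.8 -80.3  80. ]
side dowel1 0.56 [399.1, 304.8, 430.1, 381.1] 934 (np.float64(413.3), np.float64(342.7)) [296.5 203.4  80. ]
side dowel1 0.5 [309.1, 207.8, 315.6, 241.6] 264 (np.float64(313.6), np.float64(223.3)) [585.3 -19.3  80. ]
side glue 0.98 [346.7, 162.0, 373.5, 201.4] 642 (np.float64(360.8), np.float64(184.9)) [ 578.8 -247.8   70. ]
```

View pics/topc.png

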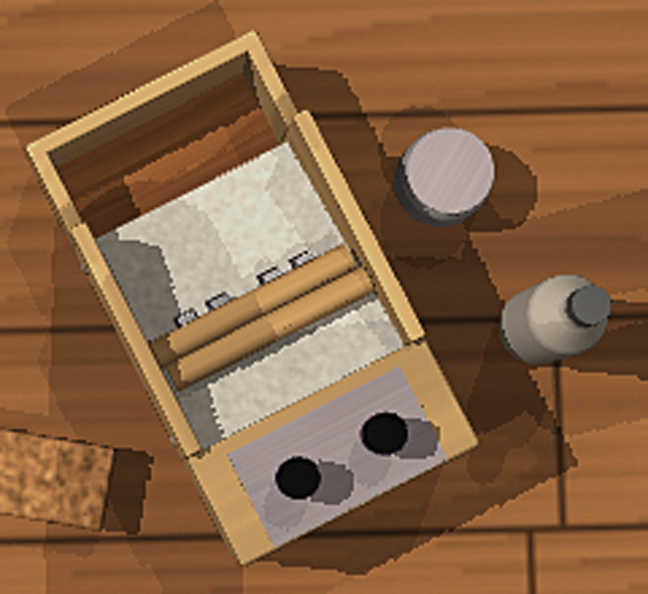

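View pics/sidec.png

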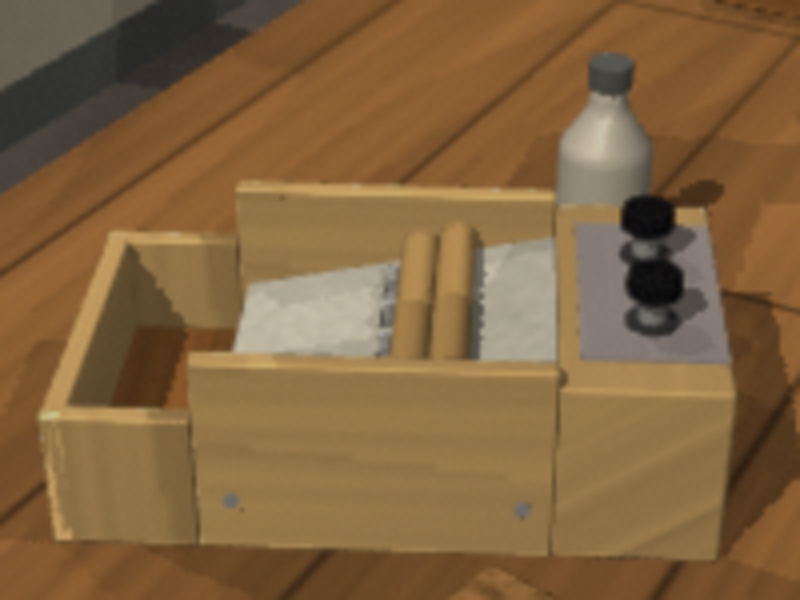

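```bash
python3 - <<'E'
from h import *
from scipy.optimize import least_squares
obs=[]
for n,(x0,y0,x1,y1) in (("top",(360,245,435,295)),("side",(355,195,390,240))):
    f=cams.grab_frame(n); g=f.max(2); m=np.zeros(g.shape,np.uint8); m[y0:y1,x0:x1]=g[y0:y1,x0:x1]<45
    k,l,s,c=cv2.connectedComponentsWithStats(m)
    for i in range(1,k):
        if s[i,4]>30: print(n,s[i],c[i].round(1), onz(n,c[i],124).round(1)); obs.append((n,c[i]))
# joint fit: left cap = top's left / side's nearer(lower)
t=[c for n,c in obs if n=="top"]; s=[c for n,c in obs if n=="side"]
t.sort(key=lambda c:c[0]); s.sort(key=lambda c:-c[1])
crop=np.array([[28,150],[253,35],[477,443],[245,563]])/2.7+[270,100]
F=np.array([[289,90,75],[289,-90,75],[-37,-90,100],[-37,90,100.]])
scr=np.array([[42,415],[115,235],[735,388]])/4+[210,150]
FS=np.array([[289,90,75],[289,-90,75],[-37,90,100.]])
C=np.array([[0,32,124],[0,-32,124.]])
def T(p,P):
    a=p[2];R=np.array([[np.cos(a),-np.sin(a),0],[np.sin(a),np.cos(a),0],[0,0,1]]);return P@R.T+[p[0],p[1],0]
def r(p,full=True):
    a=[proj("top",T(p,C))-t,proj("side",T(p,C))-s]
    if full: a+=[proj("top",T(p,F))-crop,proj("side",T(p,FS))-scr]
    return np.concatenate(a).ravel()
for full in(True,False):
    q=least_squares(r,[480,-40,np.radians(30)],args=(full,),loss="soft_l1"); p=q.x
    print(p[:2],np.degrees(p[2]));print(r(p).reshape(-1,2).round(1)); print(T(p,C).round(1))
for n,z in(("top",45),): pass
print("bench range",np.hypot(*p[:2]))
E
```

```text
top [404 253  17  15 206] [412.  260.1] [487.5 -77.5 124. ]
top [372 269  17  16 196] [379.9 276.7] [459.6 -20.  124. ]
side [366 199  12  11 113] [371.6 204. ] [484.  -79.4 124. ]
side [367 211  14  16 145] [373.6 219.9] [456.5 -23.  124. ]
[471.57513831 -50.53919842] 26.007816586101086
[[ 1.1  1.2]
 [ 1.   1.1]
 [-0.8  0.1]
 [-0.7 -0.2]
 [-1.6 -0.5]
 [ 0.2 -1.5]
 [ 2.2  0.9]
 [-0.2  2.5]
 [-2.2  0.4]
 [-2.3 -1.8]
 [ 0.2  1.1]]
[[457.5 -21.8 124. ]
 [485.6 -79.3 124. ]]
[472.2283999  -49.38399789] 26.004631623014806
[[ 0.4  0.8]
 [ 0.4  0.7]
 [-1.3  0.3]
 [-1.3  0. ]
 [-2.2 -0.8]
 [-0.4 -1.8]
 [ 1.5  0.6]
 [-0.8  2.2]
 [-2.8  0.6]
 [-2.8 -1.7]
 [-0.4  1.3]]
[[458.2 -20.6 124. ]
 [486.3 -78.1 124. ]]
bench range 474.8035814130607
```

The feeder origin comes out near (472, -50) with yaw 26°. The tool yaw is 25.8°, so the jaws already open along feeder y. I'll move above the caps and set the opening to about 50 mm, which puts the finger centres 64 mm apart.

Emit:
apply_moves(plan=[{"jaw": 0.45, "delta_pos": [30, -24, 10], "spin": 0}, {"jaw": 0.45, "delta_pos": [75, -60, 10], "spin": 0}, {"jaw": 0.45, "delta_pos": [120, -96, 10], "spin": 0}, {"jaw": 0.45, "delta_pos": [165, -132, 10], "spin": 0}, {"jaw": 0.45, "delta_pos": [210, -168, 10], "spin": 0}, {"jaw": 0.45, "delta_pos": [255, -204, 10], "spin": 0}, {"jaw": 0.45, "delta_pos": [290, -233, 10], "spin": 0}, {"jaw": 0.45, "delta_pos": [310, -249, 10], "spin": 0}])

```text
time_s: 2.0
ee_pos: [421.6, -156.8, 204.2]
ee_rot: [180.0, -0.0, 25.9]
force: [0.6, -0.2, 0.0]
gripper_width: 50.1
```

Emit:
apply_moves(plan=[{"jaw": 0.45, "delta_pos": [30, -24, 10], "spin": 0}, {"jaw": 0.45, "delta_pos": [60, -48, 20], "spin": 0}, {"jaw": 0.45, "delta_pos": [82, -66, 30], "spin": 0}, {"jaw": 0.45, "delta_pos": [92, -74, 38], "spin": 0}, {"jaw": 0.45, "delta_pos": [92, -74, 38], "spin": 0}, {"jaw": 0.45, "delta_pos": [92, -74, 38], "spin": 0}, {"jaw": 0.45, "delta_pos": [92, -74, 38], "spin": 0}, {"jaw": 0.45, "delta_pos": [92, -74, 38], "spin": 0}])

```text
time_s: 3.0
ee_pos: [472.0, -50.7, 166.5]
ee_rot: [180.0, -0.1, 25.8]
force: [0.4, 0.1, -0.4]
gripper_width: 50.1
```

```bash
python3 - <<'E'
from h import *
s=env.state();print(s["ee_pos"],s["ee_rot"],s["gripper_width"],s["time_s"],s["force"])
c=cams.calibration("wrist");print(c)
for n in("wrist","side","top"):
    f=cams.grab_frame(n); 
    if n=="side": f=cv2.resize(f[90:300,210:490],None,fx=2.8,fy=2.8,interpolation=2)
    cv2.imwrite(f"pics/{n}1.png",f[:,:,::-1])
E
```

```text
[471.97851261 -50.66466741 166.53442925] [ 1.79958654e+02 -5.87384439e-02  2.58386068e+01] 50.10120169087272 3.0 [ 0.3924566   0.09038161 -0.40504471]
{'camera_matrix': array([[371.64829954,   0.        , 315.51625513],
       [  0.        , 371.64829954, 237.90411545],
       [  0.        ,   0.        ,   1.        ]]), 'rvec': array([-2.47984951,  1.55263219,  0.19098545]), 'tvec': array([-252.34532787,  374.66200309,  442.38964828])}
```

View pics/wrist1.png

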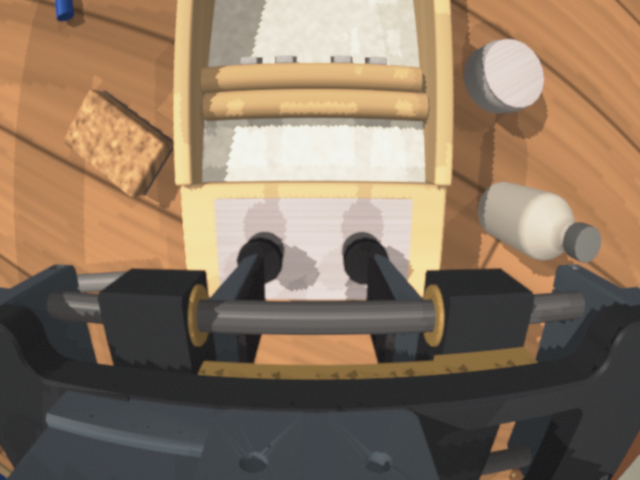

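View pics/side1.png

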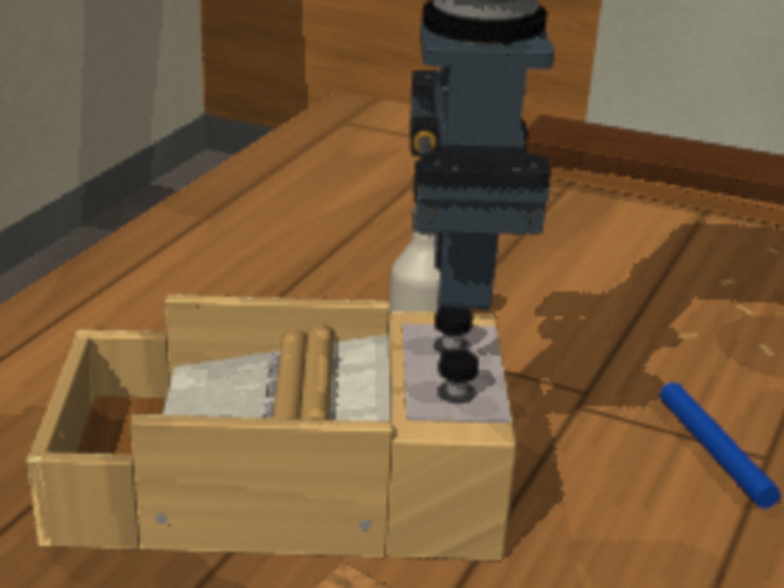

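The wrist view has the fingers above both caps, which sit at about (260,250) and (362,250). I'll overlay the expected cap rims to check the centring.

```bash
python3 - <<'E'
from h import *
c=cams.calibration("wrist");f=cv2.imread("pics/wrist1.png")
R,_=cv2.Rodrigues(c["rvec"]);K=c["camera_matrix"]
def fp(P):
    q=P@R.T+c["tvec"];r=np.hypot(q[:,0],q[:,1]);th=np.arctan2(r,q[:,2]);return q[:,:2]/r[:,None]*th[:,None]*K[0,0]+K[:2,2]
a=np.radians(26);Rz=np.array([[np.cos(a),-np.sin(a)],[np.sin(a),np.cos(a)]])
S=4;x0,y0=220,180
big=cv2.resize(f[y0:y0+140,x0:x0+190],None,fx=S,fy=S,interpolation=2)
th=np.linspace(0,2*np.pi,60)
def dr(loc,z,col,o=(472,-50)):
    P=np.c_[loc@Rz.T+o,np.full(len(loc),z)]
    p=((fp(P)-[x0,y0]+.5)*S).astype(np.int32);cv2.polylines(big,[p],True,col,1)
for y in(32,-32):
    for z,col in((130,(0,0,255)),(118,(0,255,255))): dr(np.c_[14*np.cos(th),y+14*np.sin(th)],z,col)
for sg in(1,-1):
    dr(np.array([[16,sg*25],[16,sg*38.5],[-16,sg*38.5],[-16,sg*25]]),166.5,(0,255,0),(472,-50.7))
rect=np.array([[45,90],[45,-90],[-37,-90],[-37,90.]]); dr(rect,100,(255,0,0))
cv2.imwrite("pics/wo.png",big)
E
```

```text
(no output)
```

View pics/wo.png

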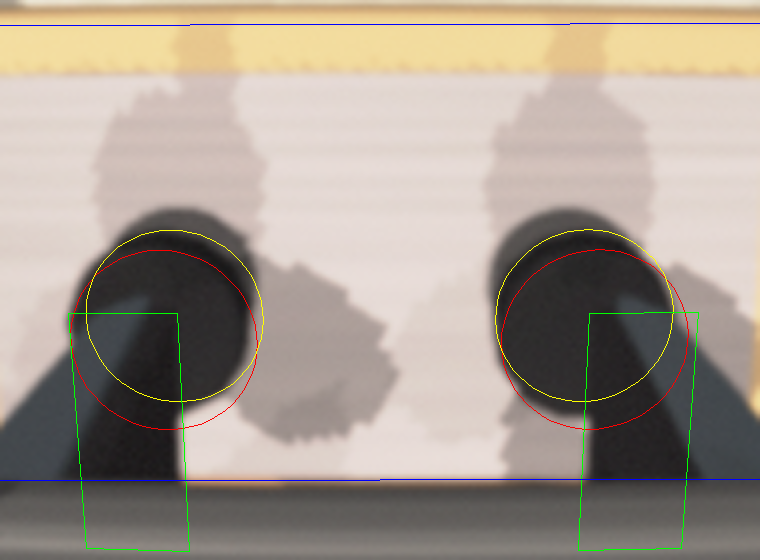

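The overlay shows the caps about 2 mm toward tool −y, with the x alignment relative to the fingertips good. I'll correct by 2 mm and press to z ≈ 114.5.

Emit:
apply_moves(plan=[{"jaw": 0.45, "delta_pos": [0, -2, 10], "spin": 0}, {"jaw": 0.45, "delta_pos": [0, -2, 25], "spin": 0}, {"jaw": 0.45, "delta_pos": [0, -2, 34], "spin": 0}, {"jaw": 0.45, "delta_pos": [0, -2, 42], "spin": 0}, {"jaw": 0.45, "delta_pos": [0, -2, 48], "spin": 0}, {"jaw": 0.45, "delta_pos": [0, -2, 52], "spin": 0}, {"jaw": 0.45, "delta_pos": [0, -2, 52], "spin": 0}, {"jaw": 0.45, "delta_pos": [0, -2, 52], "spin": 0}])

```text
time_s: 4.15
ee_pos: [470.5, -48.4, 114.8]
ee_rot: [-180.0, 0.0, 25.9]
force: [-3.0, 0.4, 7.8]
gripper_width: 49.9
```

```bash
python3 - <<'E'
from h import *
s=env.state();print(s["ee_pos"],s["force"],s["torque"],s["gripper_width"],s["time_s"])
for n in("wrist","side"):
    f=cams.grab_frame(n)
    if n=="side": f=cv2.resize(f[150:300,210:410],None,fx=4,fy=4,interpolation=2)
    cv2.imwrite(f"pics/{n}2.png",f[:,:,::-1])
E
```

```text
[470.52612338 -48.37356488 114.82910647] [-2.99322547  0.39945857  7.7756296 ] [0.13985543 0.73694911 0.00698203] 49.929158984490954 4.15
```

View pics/wrist2.png

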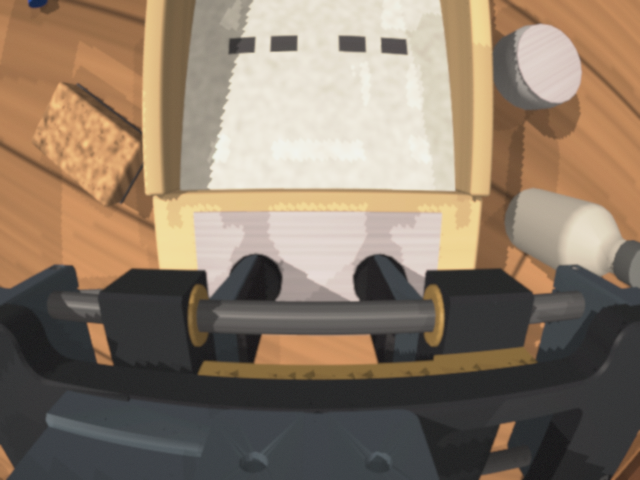

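View pics/side2.png

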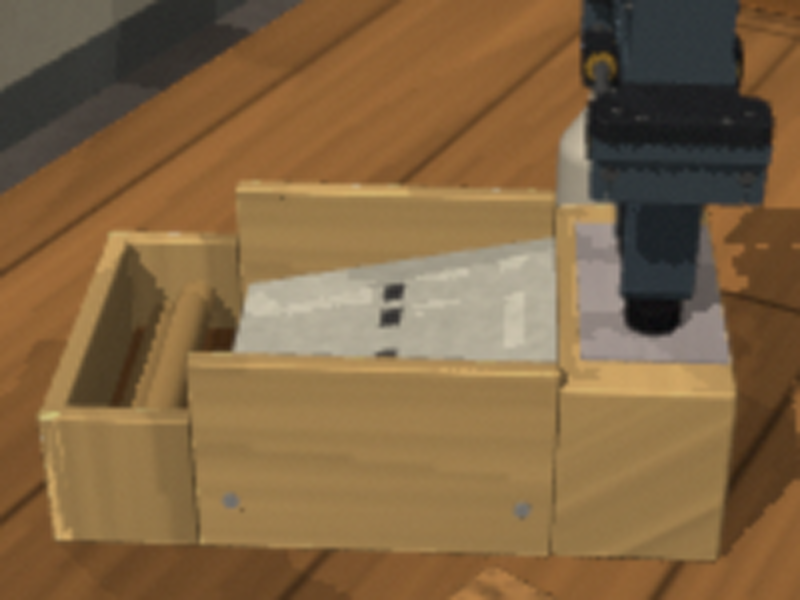

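All four teeth are down (slots at row ~44 in the wrist view). The side view shows the dowels in the trough. I'll keep holding.

Emit:
apply_moves(plan=[{"jaw": 0.45, "delta_pos": [0, 0, 0.5], "spin": 0}, {"jaw": 0.45, "delta_pos": [0, 0, 0.5], "spin": 0}, {"jaw": 0.45, "delta_pos": [0, 0, 0.5], "spin": 0}, {"jaw": 0.45, "delta_pos": [0, 0, 0.5], "spin": 0}, {"jaw": 0.45, "delta_pos": [0, 0, 0.5], "spin": 0}, {"jaw": 0.45, "delta_pos": [0, 0, 0.5], "spin": 0}, {"jaw": 0.45, "delta_pos": [0, 0, 0.5], "spin": 0}, {"jaw": 0.45, "delta_pos": [0, 0, 0.5], "spin": 0}])

```text
time_s: 5.25
ee_pos: [470.5, -48.4, 115.1]
ee_rot: [180.0, -0.0, 25.9]
force: [-3.1, 0.4, 7.1]
gripper_width: 50.1
```

Emit:
apply_moves(plan=[{"jaw": 0.45, "delta_pos": [0, 0, 0], "spin": 0}, {"jaw": 0.45, "delta_pos": [0, 0, 0], "spin": 0}, {"jaw": 0.45, "delta_pos": [0, 0, 0], "spin": 0}, {"jaw": 0.45, "delta_pos": [0, 0, 0], "spin": 0}, {"jaw": 0.45, "delta_pos": [0, 0, 0], "spin": 0}, {"jaw": 0.45, "delta_pos": [0, 0, 0], "spin": 0}, {"jaw": 0.45, "delta_pos": [0, 0, 0], "spin": 0}, {"jaw": 0.45, "delta_pos": [0, 0, 0], "spin": 0}])

```text
time_s: 6.25
ee_pos: [470.5, -48.4, 115.8]
ee_rot: [180.0, -0.0, 25.9]
force: [-2.7, -0.4, 6.6]
gripper_width: 50.4
```

```bash
python3 - <<'E'
from h import *
s=env.state();print(s["ee_pos"],s["force"],s["time_s"])
a=cams.grab_frame("side");t1=cams.grab_frame("top")
b=cams.grab_frame("side");t2=cams.grab_frame("top")
d=np.abs(a.astype(int)-b)[200:260,215:275].max(); print("diff",d, np.abs(t1.astype(int)-t2)[100:200,275:400].max())
A=cv2.resize(t2[90:320,270:510],None,fx=2.5,fy=2.5,interpolation=2)
cv2.imwrite("pics/top3.png",A[:,:,::-1])
E
```

```text
[470.53020765 -48.35806143 115.82150744] [-2.7434319  -0.39431143  6.59914602] 6.25
diff 7 5
```

View pics/top3.png

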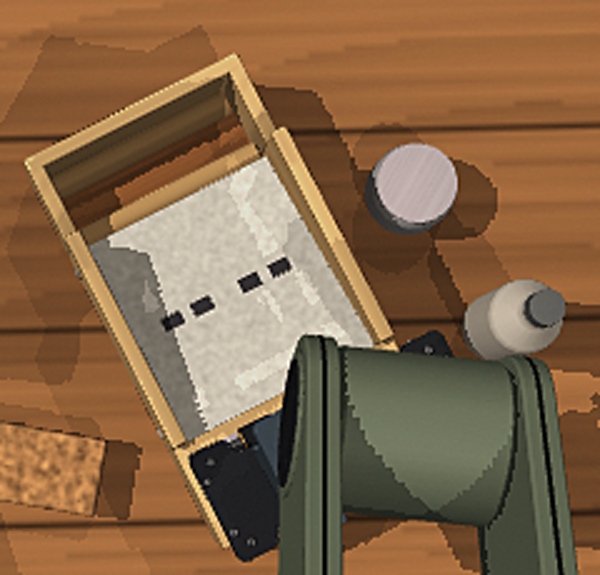

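One dowel lies at the ramp foot. I'll press slightly deeper to make up the sag and look closely for the second one.

Emit:
apply_moves(plan=[{"jaw": 0.45, "delta_pos": [0, 0, 1.5], "spin": 0}, {"jaw": 0.45, "delta_pos": [0, 0, 1.5], "spin": 0}, {"jaw": 0.45, "delta_pos": [0, 0, 1.5], "spin": 0}, {"jaw": 0.45, "delta_pos": [0, 0, 1.5], "spin": 0}, {"jaw": 0.45, "delta_pos": [0, 0, 1.5], "spin": 0}, {"jaw": 0.45, "delta_pos": [0, 0, 1.5], "spin": 0}, {"jaw": 0.45, "delta_pos": [0, 0, 1.5], "spin": 0}, {"jaw": 0.45, "delta_pos": [0, 0, 1.5], "spin": 0}])

```text
time_s: 7.45
ee_pos: [470.5, -48.4, 115.0]
ee_rot: [180.0, -0.1, 25.9]
force: [-2.5, 1.1, 7.6]
gripper_width: 50.3
```

```bash
python3 - <<'E'
from h import *
s=env.state();print(s["ee_pos"],s["force"],s["time_s"])
a=cams.grab_frame("side");t=cams.grab_frame("top")
for n in("top","side"):
    for m in spotter.masks_of(n,"dowel1"):
        v,u=np.nonzero(m["region"]);print(n,round(m["confidence"],2),m["extent"],len(u))
A=cv2.resize(t[105:190,275:385],None,fx=5,fy=5,interpolation=2);B=cv2.resize(a[195:270,215:280],None,fx=5.6,fy=5.6,interpolation=2)
A=np.clip(A.astype(float)*1.6,0,255)
a=np.radians(26);R=np.array([[np.cos(a),-np.sin(a)],[np.sin(a),np.cos(a)]])
for x,n_ in((222,"r"),(242,"g"),(265,"b")):
    P=[np.r_[R@[x,y]+[471,-48.5],30] for y in(-75,75)]
    p=((proj("top",P)-[275,105]+.5)*5).astype(int); cv2.line(A,tuple(map(int,p[0])),tuple(map(int,p[1])),{"r":(255,0,0),"g":(0,255,0),"b":(0,0,255)}[n_],1)
h=np.zeros((425,550+B.shape[1],3));h[:,:550]=A;h[:B.shape[0],550:]=np.clip(B.astype(float)*1.4,0,255)[:425]
h=cv2.resize(h,None,fx=800/h.shape[1],fy=800/h.shape[1])
cv2.imwrite("pics/tr4.png",h[:,:,::-1])
E
```

```text
[470.50736661 -48.36719243 115.01303019] [-2.54100661  1.08626491  7.59715216] 7.45
top 0.86 [291.2, 127.9, 360.2, 167.8] 759
top 0.85 [301.7, 151.6, 376.9, 186.1] 569
top 0.75 [167.5, 173.7, 222.3, 233.1] 744
top 0.73 [263.5, 329.5, 333.3, 377.3] 760
side 0.98 [443.6, 227.6, 490.2, 273.5] 488
side 0.89 [396.9, 305.2, 428.2, 379.7] 891
side 0.84 [139.1, 342.5, 240.5, 370.2] 1314
side 0.79 [237.4, 226.7, 247.2, 252.7] 291
side 0.41 [261.8, 224.1, 268.5, 236.0] 57[ WARN:0@7.487] global loadsave.cpp:1063 imwrite_ Unsupported depth image for selected encoder is fallbacked to CV_8U.
```

View pics/tr4.png

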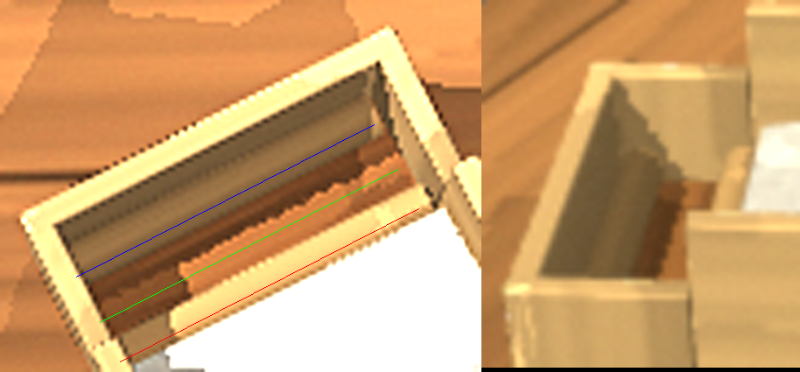

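Both dowels lie in the trough: one against the far wall and one at the ramp foot. Their positions match the earlier frame, and all four teeth are down. I'll release straight up.

Emit:
apply_moves(plan=[{"jaw": 0.45, "delta_pos": [0, 0, 0], "spin": 0}, {"jaw": 0.45, "delta_pos": [0, 0, -4], "spin": 0}, {"jaw": 0.45, "delta_pos": [0, 0, -10], "spin": 0}, {"jaw": 0.45, "delta_pos": [0, 0, -18], "spin": 0}, {"jaw": 0.45, "delta_pos": [0, 0, -35], "spin": 0}, {"jaw": 0.45, "delta_pos": [0, 0, -60], "spin": 0}, {"jaw": 0.45, "delta_pos": [0, 0, -85], "spin": 0}, {"jaw": 0.45, "delta_pos": [0, 0, -100], "spin": 0}])

```text
time_s: 8.65
ee_pos: [471.1, -48.4, 216.2]
ee_rot: [179.9, -0.1, 25.9]
force: [-0.3, -0.2, 0.6]
gripper_width: 50.4
```

Emit:
apply_moves(plan=[{"jaw": 0.45, "delta_pos": [-20, 16, 0], "spin": 0}, {"jaw": 0.45, "delta_pos": [-50, 40, 0], "spin": 0}, {"jaw": 0.45, "delta_pos": [-90, 72, 0], "spin": 0}, {"jaw": 0.45, "delta_pos": [-130, 104, 0], "spin": 0}, {"jaw": 0.45, "delta_pos": [-165, 132, 0], "spin": 0}, {"jaw": 0.45, "delta_pos": [-190, 152, 0], "spin": 0}, {"jaw": 0.45, "delta_pos": [-200, 160, 0], "spin": 0}, {"jaw": 0.45, "delta_pos": [-200, 160, 0], "spin": 0}])

```text
time_s: 9.65
ee_pos: [360.9, -279.8, 215.7]
ee_rot: [179.9, -0.2, 25.8]
force: [0.4, 0.1, -0.6]
gripper_width: 50.0
```

```bash
python3 - <<'E'
from h import *
s=env.state();print(s["ee_pos"],s["force"],s["time_s"])
a=cams.grab_frame("side");t=cams.grab_frame("top")
A=cv2.resize(t[90:320,270:510],None,fx=1.7,fy=1.7,interpolation=2);B=cv2.resize(a[150:300,210:410],None,fx=1.9,fy=1.9,interpolation=2)
h=np.zeros((400,800,3),np.uint8);h[:A.shape[0],:A.shape[1]]=A;h[:B.shape[0],415:415+B.shape[1]]=B
cv2.imwrite("pics/end5.png",h[:,:,::-1])
for n,im,(x0,y0,x1,y1) in (("top",t,(360,245,435,295)),("side",a,(355,195,390,240))):
    m=(im.max(2)[y0:y1,x0:x1]<45).astype(np.uint8);k,l,st,c=cv2.connectedComponentsWithStats(m)
    print(n,[(c[i]+[x0,y0]).round(1).tolist() for i in range(1,k) if st[i,4]>30])
for tn in("glue","wax","sander_block"):
    for m in spotter.masks_of("top",tn)[:1]: print(tn,m["extent"])
E
```

```text
[ 360.88566509 -279.75530104  215.65752687] [ 0.39245001  0.1265498  -0.60445655] 9.65
top [[412.0, 260.1], [379.9, 276.7]]
side [[371.6, 204.0], [373.3, 220.1]]
glue [336.9, 199.7, 388.9, 283.0]
wax [412.2, 145.9, 453.0, 184.7]
sander_block [257.4, 259.7, 311.4, 290.4]
```

View pics/end5.png

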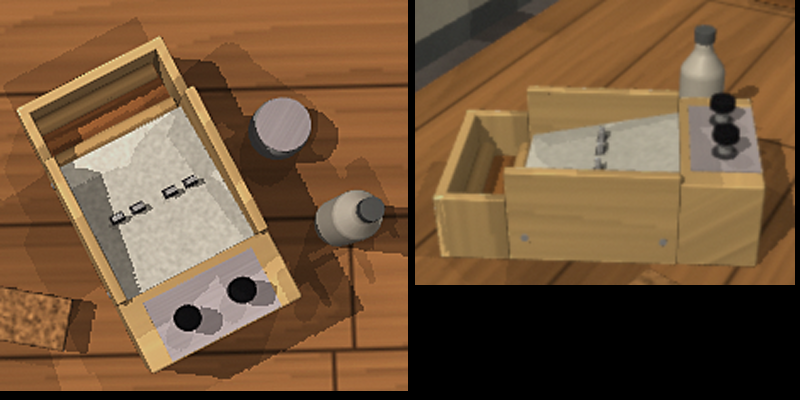

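The caps are back at their starting pixels, the teeth are up, both dowels are in the trough and the bystanders haven't moved. The one "glue" detection was false: it landed on the caps, and the bottle stands where it was. I'm handing in the job.

```bash
python3 -c "
from workcell import env
print(env.job_done())"
```

```text
the job is handed in; nothing more can be done
None
```

I pressed both caps down together, one fingertip on each, and held them for about 3 s. When both dowels lay in the trough I released straight up, moved clear and handed the job in at about 10 s. No verdict was reported.

**Press:** The force was about 7.6 N, close to the 7.6 N given for both caps fully down, and all four teeth showed as down in the pictures. By the tool height the caps were about 15 mm down. The arm sagged to about 14 mm once during the hold and I corrected it; that is still past the 12 mm needed.

**Dowels:** One lies at the ramp foot and the other against the trough's far wall. They looked still in repeated frames, and I saw no sign that the arm touched either one. The top-view positions put both inside the required x range.

**After release:** Both caps are back within 0.3 pixel of their starting positions in both cameras. The glue bottle, sanding block and wax tin stand where they were.

**Checks that disagreed or were missing:**
- The wrist camera put the caps about 2 mm off the first fit from the other two cameras. I corrected the position before pressing.
- The last automatic "glue" detection wrongly landed on the caps, so I checked the bottle by eye.
- I inferred contact on each cap from the total force and the lowered teeth, because it could not be measured separately.

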